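Push the toolbox lid up over its balance point

TASK

The grey toolbox's counterweighted lid is only resting half open on its prop posts. With the fingertips on its underside, gently push the lid up past its balance point so that it tips back and stays raised by itself; only push it, do not grip it or straddle its edge with the fingers. Leave the things standing around the toolbox where they are, and finish clear of everything.

Things in the scene. Friction and masses are not known exactly. Their poses are not given: they have to be found in the camera images.
- toolbox: Open grey sheet-metal toolbox fixed to the floor, 190 mm deep (its x), 150 mm wide (its y), 112 mm high. Origin at the centre of its underside; its own x points from its open front (towards the robot, up to about 25 degrees aside) to its hinge side, z up. Two thin upright steel prop posts (9 mm, top at 168 mm, at x = 21 mm, y = +-55 mm) carry the half-open lid.
- lid (a joint): Lid hinge angle (rad). 0 = lid resting on the prop posts, already 0.70 rad (40 degrees) above horizontal; it grows as the lid rises. Balance point at about 0.63 (lid 76 degrees above horizontal): below it the lid falls back on the posts, beyond it it tips back by itself to its end stop at 1.15 (lid 106 degrees above horizontal). The hinge is damped; the lid needs about 1 to 3 N at its free edge.
- lid_hinge (a point): Middle of the hinge axis: 97 mm along toolbox x and 115 mm above the floor. Axes as the toolbox's; the hinge axis runs along y.
- lid_edge (a point): Middle of the free edge (turned to the robot, orange band), half-way through the lid's thickness, 200 mm from the hinge axis, 244 mm above the floor at the start, 315 mm when upright. Lid: flat grey panel 200 long x 150 wide x 12 mm thick, steel counterweight bar behind the hinge. Axes fixed to the lid: x along it to the hinge, y along the edge, z out of its outer face.
- spray: Blue plastic spray bottle, 72 mm across, 222 mm tall, white head and red trigger. Loose bystander beside the toolbox, on its left or right. Origin at the centre of its underside.
- vase: Small green glass vase, 68 mm across, 125 mm tall. Loose bystander beside the toolbox, on the other side from the spray bottle. Origin at the centre of its underside.
- endcap: White PVC pipe end cap, 54 mm across, 38 mm tall. Loose bystander beside the toolbox's front corner, on its right (its -y side). Origin at the centre of its underside.
- brush: Wooden brush block, bristles down, 140 x 50 x 44 mm. Loose bystander farther out on the toolbox's left (+y) side. Origin at the centre of its underside.
- ladle: Stainless steel ladle lying flat, about 300 mm long, bowl 80 mm across and 32 mm high. Loose bystander to the right of the toolbox. Origin under about the middle of its length.
- tub: Jar with an orange lid, 70 mm across, 90 mm tall. Loose bystander beside the toolbox's front corner, on its left (+y). Origin at the centre of its underside.

How it is judged:
By the outcome, as a careful person would: the job done as asked, in the order asked, and still so for the second after the job is handed in, with the robot touching nothing.
It also fails if it takes over 32 s, if anything falls off the work surface, if the arm or the gripper's body presses on something with over 40 N, if the wrist force passes 120 N, or if a joint passes its speed limit or range.

ROBOT

A 7-joint arm with a two-finger parallel gripper is mounted at the origin on the work surface. World frame = base frame: x ahead of the robot, y to its left, z up, the work surface at z = 0. Lengths are in m, angles in rad, forces in N, time in s.
With the tool pointing down it reaches from about 0.4 to 0.85 m from the base axis. Payload 10.4 kg.
Tool frame: the origin (TCP) lies at the very end of the fingers, on their centre line; the grasp point (between the pads) lies 19 mm behind it; z points along the fingers, y is the line along which they close (so a half turn about z gives the same grasp; the last joint's range is limited). The gripper opens to 85 mm and grips with 20 to 120 N. Pads are 22 mm wide; open, the fingers measure 114 mm over their backs; the gripper's body (76 mm by 85 mm) begins 54 mm behind the grasp point. The pads swing forward as they close: fully open they stand 13 mm farther back than shut.
Start: joints at [1.305, 0.332, -0.065, 1.46, 0.022, 1.35, -0.088], TCP at [0.15, -0.607, 0.202] pointing down, gripper open.
Joint ranges: [-2.6, 2.6], [-0.5, 2.12], [-1.47, 1.34], [0.16, 2.42], [-1.27, 4.41], [0.06, 2.06], [-2.6, 2.6]. Speed limits (rad/s): [2.22, 2.22, 2.79, 2.79, 3.14, 3.14, 3.14].

INTERFACE

Orientations are given as a unit quaternion [x, y, z, w].
In Python, from workcell import * gives the robot as it stands.
- The arm moves only by the tool step_arm, never from a script. Its argument "commands" is one flat list of numbers, 7 for each row, row after row: the finger opening in mm, from 0 to 85.4, then the shift along the world's x, y, z as a fraction of full scale, then the turn, a rotation vector about the world's x, y, z as a fraction of full scale. A call has exactly 10 rows; each row is the pose to reach, as a shift and turn from the pose commanded when the call began, turning the shorter way round; what a row does not reach only later rows make up. Full scale, the value 1, is 0.6 m for a shift and pi rad for a turn. A row lasts 1/8 s, in which the tool goes at most 62.5 mm and 10.7 degrees, less where a joint would pass 70% of its speed; a pose out of reach is approached as far as the arm can. A call with a number of a shift or a turn outside -1 to 1 is refused whole. A call with a gripper value outside its range is refused whole. The fingers move at their own pace and stop on an object; "squeeze" is the grip in N (left out, the last holds). Time passes only in rows, so rows that repeat a pose let the fingers close, or fill a call up. It gives the time, the measured TCP pose, the force, the opening and the grip force at its end, in the units of the state.
- get_obs(): the state, without advancing time (a new reading comes with each control period).
- camera(name): name is "side" or "top" or "wrist"; returns the picture (420x560x3 uint8, red, green, blue); there is no depth.
- camera_params(name): a dict with "mtx" (3x3 intrinsics, pixels), "extrinsics" (4x4, takes a point from world to camera coordinates); the wrist camera has in their place "tool_from_camera" (4x4, takes a point from camera to tool coordinates, whose origin is the TCP and whose axes are the flange's). Camera axes: x right, y down, z forward; pixel columns grow to the right and rows downward; lengths in m; the calibration is good to about 2 mm. A picture is of the moment at which its call begins: read the wrist's pose just before it. camera_params takes no time and is no camera call.
- hand_in(): hands the job in; it is judged then, once.
The state is a dict: "clock": time; "joint_pos": joint angles; "joint_velocities": joint speeds; "tau": joint torques, N m; "position": TCP position; "ee_rot": TCP orientation; "ft_force": force on the tool from outside, world axes, zero at the start; "torque": the same for the moment, N m; "grip_width": opening from 0.0 (shut) to 1.0 (fully open); "grasp_force": force on a finger pad.
Only numpy, scipy, OpenCV 4.12 (cv2) and the standard library are available. Lean on these libraries where they do the work, as an engineer would, in place of code of your own. Each camera call takes 0.05 s, during which the arm holds its last target. There are 200 camera calls.

## Working session

There is one attempt and no reset: what is moved stays moved. The work goes in short steps, Python scripts to look and compute and a tool call to move; the robot and the scene stay as the last step left them, time stands still between calls to the robot, and variables do not carry over. Pictures are saved under pics/ and viewed, at most 10 in all, crops included, and the job is handed in when it is done.

Besides the shell and the picture viewer there is one more tool, called after ">>>" by a JSON object that holds its "api" and its "payload". step_arm: Moves the arm, as the interface text tells. Its arguments: {"type":"object","properties":{"commands":{"type":"array","items":{"type":"number"}},"squeeze":{"type":"number"}},"required":["commands"]}

```bash
mkdir -p pics
python3 - <<'E'
from workcell import *
import cv2,numpy as np
for n in("side","top"):
    cv2.imwrite(f"pics/{n}0.png",camera(n)[:,:,::-1]); p=camera_params(n); print(n,p["mtx"].round(1).tolist(),p["extrinsics"].round(4).tolist())
o=get_obs();print(o["clock"],o["position"],o["ee_rot"])
E
```

```text
side [[422.0, 0.0, 276.4], [0.0, 422.0, 211.2], [0.0, 0.0, 1.0]] [[0.9398, -0.3411, -0.0199, -0.5707], [-0.2633, -0.686, -0.6783, 0.3076], [0.2177, 0.6427, -0.7346, 0.9086], [0.0, 0.0, 0.0, 1.0]]
top [[389.8, 0.0, 281.9], [0.0, 389.8, 210.2], [0.0, 0.0, 1.0]] [[0.1182, -0.993, -0.0001, -0.0289], [-0.9714, -0.1156, -0.2072, 0.6535], [0.2058, 0.0246, -0.9783, 1.0449], [0.0, 0.0, 0.0, 1.0]]
0.1 [ 0.15016444 -0.60630916  0.20121069] [ 9.92639709e-01  1.21103301e-01 -9.26236468e-05 -6.24344529e-04]
```

View pics/top0.png

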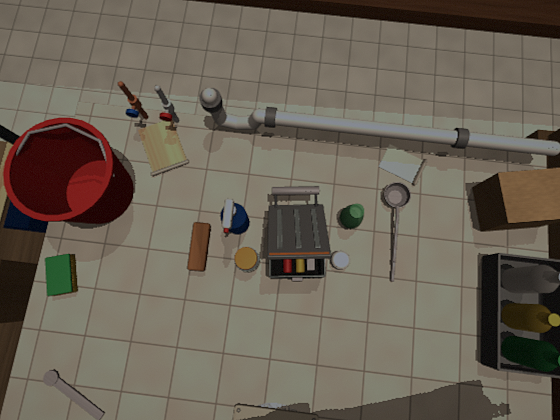

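View pics/side0.png

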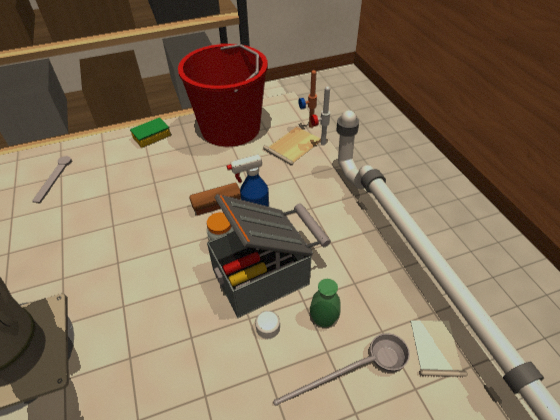

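Top view: the toolbox spans about cols 265–329 and rows 190–278, with the lid's orange edge near row 254. The bottle is left at (234,218), tub (246,259), endcap (341,260), vase (351,216). Next I'll measure the orange edge.

```bash
cat > h.py <<'E'
import cv2,numpy as np
from workcell import *
def ray(n,uv,z):
    p=camera_params(n);E=p["extrinsics"];R=E[:3,:3];c=-R.T@E[:3,3]
    d=R.T@np.linalg.inv(p["mtx"])@[uv[0],uv[1],1]
    return c+d*(z-c[2])/d[2]
def proj(n,P):
    p=camera_params(n);q=p["extrinsics"][:3,:3]@P+p["extrinsics"][:3,3];q=p["mtx"]@q;return q[:2]/q[2]
E
python3 - <<'E'
from h import *
for n,(x0,x1,y0,y1) in {"top":(262,336,236,266),"side":(212,256,190,260)}.items():
    im=cv2.imread(f"pics/{n}0.png");h=cv2.cvtColor(im,cv2.COLOR_BGR2HSV)
    m=cv2.inRange(h,(4,110,60),(18,255,255));k=np.zeros_like(m);k[y0:y1,x0:x1]=m[y0:y1,x0:x1]
    if n=="side": pass
    ys,xs=np.nonzero(k);print(n,len(xs))
    (c,s,a)=cv2.minAreaRect(np.c_[xs,ys].astype(np.float32));b=cv2.boxPoints((c,s,a));print(c,s,a,b.round(1).tolist())
    print("z.244:",ray(n,c,.244).round(4))
    if s[0]>s[1]: e=[(b[0]+b[3])/2,(b[1]+b[2])/2]; e2=[(b[0]+b[1])/2,(b[2]+b[3])/2]
    else: e=[(b[0]+b[1])/2,(b[2]+b[3])/2];e2=[(b[0]+b[3])/2,(b[1]+b[2])/2]
    for E in(e,e2):
        P=[ray(n,q,.244) for q in E];d=P[1]-P[0];print(np.linalg.norm(d).round(4),np.degrees(np.arctan2(-d[0],d[1])).round(1),np.round(P,3).tolist())
im=cv2.imread("pics/top0.png")[170:300,200:420];im2=cv2.imread("pics/side0.png")[150:350,180:400]
cv2.imwrite("pics/crop.png",np.hstack([cv2.resize(im,None,fx=2,fy=2)[:260,:440],cv2.resize(im2,(286,260))]))
for nm,uv,z in(("tub",(246,258),.09),("cap",(341,260),.038),("vase",(350,214),.1),("spray",(234,218),.1)):print(nm,ray("top",uv,z).round(3))
E
```

```text
top 144
(298.9999694824219, 253.0) (59.99999237060547, 1.999999761581421) -0.0 [[269.0, 254.0], [269.0, 252.0], [329.0, 252.0], [329.0, 254.0]]
z.244: [ 0.5185 -0.0077  0.244 ]
0.0047 -83.7 [[0.516, -0.008, 0.244], [0.521, -0.007, 0.244]]
0.1405 -173.2 [[0.51, 0.062, 0.244], [0.527, -0.077, 0.244]]
side 702
(228.31106567382812, 224.752197265625) (74.76081848144531, 35.33500289916992) 78.02386474609375 [[203.3000030517578, 191.89999389648438], [237.8000030517578, 184.5], [253.39999389648438, 257.70001220703125], [218.8000030517578, 265.0]]
z.244: [ 0.5036 -0.0248  0.244 ]
0.0685 -94.9 [[0.47, -0.022, 0.244], [0.538, -0.028, 0.244]]
0.1958 173.4 [[0.516, 0.08, 0.244], [0.493, -0.114, 0.244]]
tub [0.504 0.13  0.09 ]
cap [ 0.534 -0.136  0.038]
vase [ 0.657 -0.141  0.1  ]
spray [0.608 0.177 0.1  ]
```

View pics/crop.png

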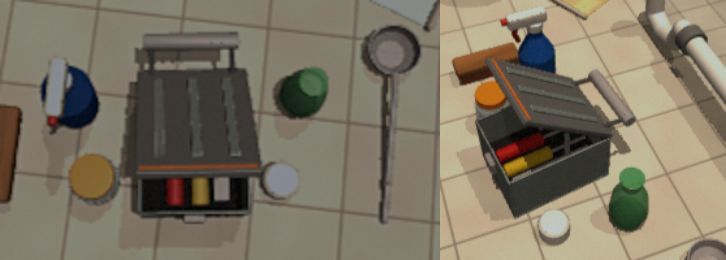

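Run:
```python
from h import *
im=cv2.imread("pics/top0.png");h=cv2.cvtColor(im,cv2.COLOR_BGR2HSV)
m=cv2.inRange(h,(4,90,50),(20,255,255));m[:236]=0;m[266:]=0;m[:,:262]=0;m[:,336:]=0
ys,xs=np.nonzero(m);cols=np.unique(xs);r=[ys[xs==c].mean() for c in cols];k=np.polyfit(cols,r,1);print(cols.min(),cols.max(),k)
A,B=[ray("top",(c,np.polyval(k,c)),.247) for c in(cols.min()-.5,cols.max()+.5)]
d=A-B;yaw=np.arctan2(-d[0],d[1]);e=(A+B)/2;print(np.degrees(yaw),np.linalg.norm(d),e)
X=np.array([np.cos(yaw),np.sin(yaw),0]);Y=np.array([-X[1],X[0],0]);O=e+.056*X;O[2]=0;print("O",O)
for n in("top","side"):
    g=cv2.resize(cv2.imread(f"pics/{n}0.png"),None,fx=3,fy=3,interpolation=cv2.INTER_CUBIC)
    for P,c in (((x,y,z),c) for x,z,c in((-.095,.112,(0,255,0)),(-.095,0,(255,0,255)),(-.056,.244,(255,255,0)),(.097,.115,(0,0,255))) for y in(-.075,.075)):
        q=proj(n,O+P[0]*X+P[1]*Y+[0,0,P[2]]);cv2.circle(g,tuple(int(v) for v in 3*q+1),3,c,1)
    cv2.imwrite(f"pics/o_{n}.png",g[510:900,660:1110] if n=="top" else g[500:980,560:1020])
a,b=[cv2.imread(f"pics/o_{n}.png") for n in("top","side")]
s=np.zeros((480,800,3),np.uint8);s[:390,:400]=a[:,50:450];s[:,400:]=b[:,:400];cv2.imwrite("pics/o.png",s)
```

```text
269 329 [-1.47276573e-02  2.57436356e+02]
7.629331911416616 0.14240735591159698 [ 0.51814374 -0.00766115  0.247     ]
O [ 5.73648010e-01 -2.26379482e-04  0.00000000e+00]
```

View pics/o.png

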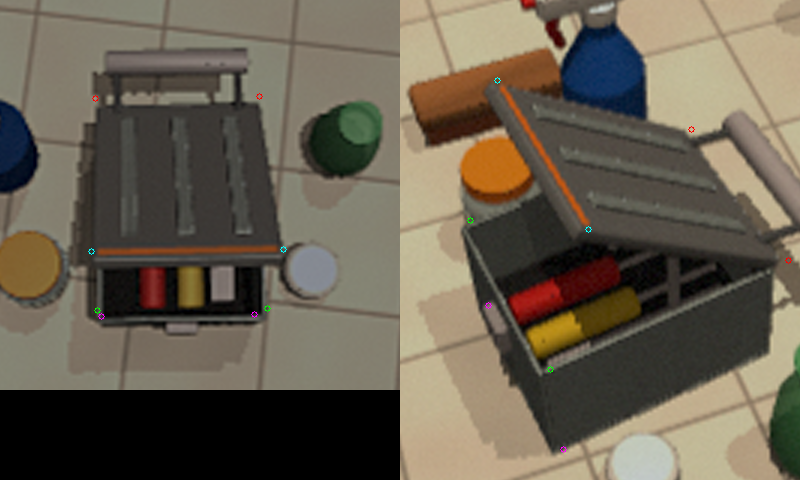

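The overlay shows my estimate about 6 mm too far from the robot and 3 mm too far right, so I take the toolbox at about (0.567, 0.003), yaw 7.5°. I'll come in closed-fingered and diagonally from the front right, nearly horizontal, over the low end cap.

```bash
cat >> h.py <<'E'
from scipy.spatial.transform import Rotation as Ro
O=np.array([.567,.003,0]);yaw=np.radians(7.5);X=np.array([np.cos(yaw),np.sin(yaw),0]);Y=np.array([-X[1],X[0],0])
def W(x,y,z): return O+X*x+Y*y+np.array([0,0,z])
def Rt(a,p):
    a,p=np.radians([a,p]);d=np.array([np.cos(p)*np.cos(a),np.cos(p)*np.sin(a),-np.sin(p)]);y=np.cross(d,[0,0,1]);y=-y/np.linalg.norm(y)
    y=-y if False else y
    x=np.cross(y,d);return Ro.from_matrix(np.c_[x,y,d])
E
python3 - <<'E'
from h import *
R0=Ro.from_quat(get_obs()["ee_rot"]);T=Rt(60,12)
M=T.as_matrix();print(M.round(2).tolist(),R0.as_matrix().round(2).tolist())
# choose tool x up
if M[2,0]<0: M[:,:2]*=-1
rv=(Ro.from_matrix(M)*R0.inv()).as_rotvec();print("rv/pi",(rv/np.pi).round(3),np.degrees(np.linalg.norm(rv)))
for w in((-.115,-.097,.211),(-.06,-.02,.19),(-.045,-.02,.205),(-.003,-.02,.244),(.039,-.02,.262),(.0675,-.02,.268),(.09,-.02,.269)):print(w,W(*w).round(3))
E
```

```text
[[-0.1, -0.87, 0.49], [-0.18, 0.5, 0.85], [-0.98, 0.0, -0.21]] [[0.97, 0.24, -0.0], [0.24, -0.97, 0.0], [-0.0, -0.0, -1.0]]
rv/pi [ 0.266 -0.355  0.214] 88.6680411766808
(-0.115, -0.097, 0.211) [ 0.466 -0.108  0.211]
(-0.06, -0.02, 0.19) [ 0.51  -0.025  0.19 ]
(-0.045, -0.02, 0.205) [ 0.525 -0.023  0.205]
(-0.003, -0.02, 0.244) [ 0.567 -0.017  0.244]
(0.039, -0.02, 0.262) [ 0.608 -0.012  0.262]
(0.0675, -0.02, 0.268) [ 0.637 -0.008  0.268]
(0.09, -0.02, 0.269) [ 0.659 -0.005  0.269]
```

>>> {"api": "step_arm", "payload": {"commands": [0,0.03,0.04,0.06,0.027,-0.036,0.021,0,0.08,0.1,0.14,0.053,-0.071,0.043,0,0.12,0.15,0.2,0.08,-0.107,0.064,0,0.16,0.2,0.25,0.107,-0.142,0.086,0,0.2,0.25,0.25,0.133,-0.178,0.107,0,0.24,0.3,0.25,0.16,-0.213,0.128,0,0.28,0.35,0.25,0.186,-0.249,0.15,0,0.32,0.4,0.25,0.213,-0.284,0.171,0,0.36,0.45,0.25,0.24,-0.32,0.193,0,0.4,0.5,0.25,0.266,-0.355,0.214]}}

```text
clock: 1.35
position: [0.3906, -0.3063, 0.3517]
ee_rot: [0.672, 0.388, 0.547, -0.314]
ft_force: [0.1, 0.6, -1.1]
grip_width: -0.004
grasp_force: 0.0
```

Run:
```python
from h import *
o=get_obs();R=Ro.from_quat(o["ee_rot"]).as_matrix();print(o["clock"],o["position"].round(3),R.round(2).tolist(),o["joint_pos"].round(2),o["ft_force"].round(1),o["grip_width"])
M=Rt(60,12).as_matrix();M[:,:2]*=-1
print((Ro.from_matrix(M@R.T).as_rotvec()/np.pi).round(3))
```

```text
1.35 [ 0.391 -0.306  0.352] [[0.1, 0.86, 0.49], [0.18, -0.5, 0.85], [0.98, 0.0, -0.2]] [ 1.46  0.54 -0.38  1.52 -0.93  1.92  0.58] [ 0.1  0.6 -1.1] -0.003910874627755307
[-0.001  0.001  0.001]
```

>>> {"api": "step_arm", "payload": {"commands": [0,0.02,0.04,-0.02,0,0,0,0,0.03,0.08,-0.05,0,0,0,0,0.04,0.12,-0.08,0,0,0,0,0.06,0.16,-0.11,0,0,0,0,0.08,0.2,-0.14,0,0,0,0,0.09,0.24,-0.17,0,0,0,0,0.1,0.27,-0.2,0,0,0,0,0.11,0.3,-0.22,0,0,0,0,0.12,0.32,-0.233,0,0,0,0,0.127,0.33,-0.233,0,0,0]}}

```text
clock: 2.6
position: [0.4667, -0.1081, 0.212]
ee_rot: [0.673, 0.388, 0.546, -0.314]
ft_force: [-0.3, 0.0, -0.3]
grip_width: 0.001
grasp_force: 0.0
```

Run:
```python
from h import *
o=get_obs();print(o["clock"],o["position"].round(3),o["joint_pos"].round(2),o["ft_force"].round(1))
a=camera("side")[:,:,::-1][140:360,140:400];b=camera("top")[:,:,::-1][170:390,200:460]
cv2.imwrite("pics/c2.png",cv2.resize(np.hstack([a,b]),(800,338)))
```

```text
2.6 [ 0.467 -0.108  0.212] [ 1.32  0.49 -0.49  1.98 -1.02  1.49  0.82] [-0.3  0.  -0.3]
```

View pics/c2.png

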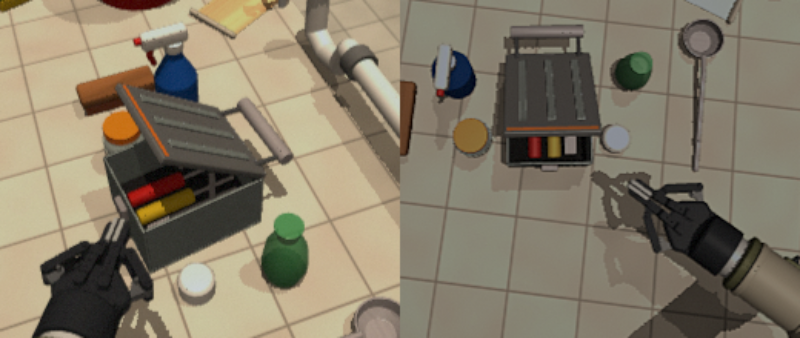

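The fingers are shut and about 50 mm short of the front-right corner, with nothing touched. The finger linkages bulge sideways, so I'll use toolbox y = -30 mm to keep them off the lid's side.

>>> {"api": "step_arm", "payload": {"commands": [0,0.015,0.025,-0.01,0,0,0,0,0.03,0.05,-0.02,0,0,0,0,0.045,0.075,-0.03,0,0,0,0,0.06,0.1,-0.037,0,0,0,0,0.075,0.122,-0.037,0,0,0,0,0.083,0.123,-0.03,0,0,0,0,0.09,0.124,-0.02,0,0,0,0,0.098,0.125,-0.012,0,0,0,0,0.105,0.126,-0.005,0,0,0,0,0.11,0.127,0,0,0,0]}}

```text
clock: 3.95
position: [0.5328, -0.0327, 0.2124]
ee_rot: [0.673, 0.388, 0.546, -0.313]
ft_force: [0.4, 0.0, 0.2]
grip_width: 0.0
grasp_force: 0.0
```

Run:
```python
from h import *
o=get_obs();print(o["clock"],o["position"].round(3),o["joint_pos"].round(2),o["ft_force"].round(1))
a=camera("side")[:,:,::-1][140:360,140:400];b=camera("top")[:,:,::-1][170:390,200:460]
cv2.imwrite("pics/c3.png",cv2.resize(np.hstack([a,b]),(800,338)))
```

```text
3.95 [ 0.533 -0.033  0.212] [ 1.2   0.49 -0.58  2.01 -1.14  1.32  0.8 ] [0.4 0.  0.2]
```

View pics/c3.png

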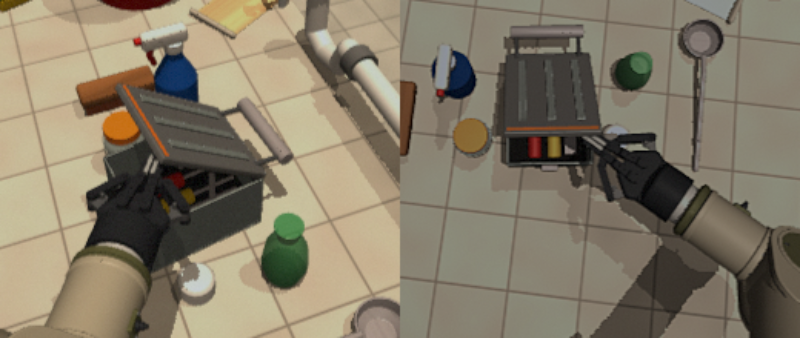

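The fingertips are under the lid edge with no force yet. Pushing up along the arc.

>>> {"api": "step_arm", "payload": {"commands": [0,0.005,0.001,0.006,0,0,0,0,0.01,0.002,0.012,0,0,0,0,0.016,0.003,0.018,0,0,0,0,0.022,0.004,0.024,0,0,0,0,0.028,0.005,0.03,0,0,0,0,0.034,0.006,0.036,0,0,0,0,0.04,0.007,0.042,0,0,0,0,0.046,0.008,0.048,0,0,0,0,0.052,0.009,0.053,0,0,0,0,0.058,0.01,0.057,0,0,0]}}

```text
clock: 5.3
position: [0.5675, -0.0264, 0.2466]
ee_rot: [0.673, 0.388, 0.546, -0.314]
ft_force: [-0.4, -1.2, -0.5]
grip_width: -0.0
grasp_force: 0.6
```

Run:
```python
from h import *
o=get_obs();print(o["clock"],o["position"].round(3),o["joint_pos"].round(2),o["ft_force"].round(1))
a=camera("side")[:,:,::-1][140:360,140:400];b=camera("top")[:,:,::-1][170:390,200:460]
cv2.imwrite("pics/c4.png",cv2.resize(np.hstack([a,b]),(800,338)))
```

```text
5.3 [ 0.568 -0.026  0.247] [ 1.17  0.46 -0.61  1.95 -1.17  1.31  0.71] [-0.4 -1.2 -0.5]
```

View pics/c4.png

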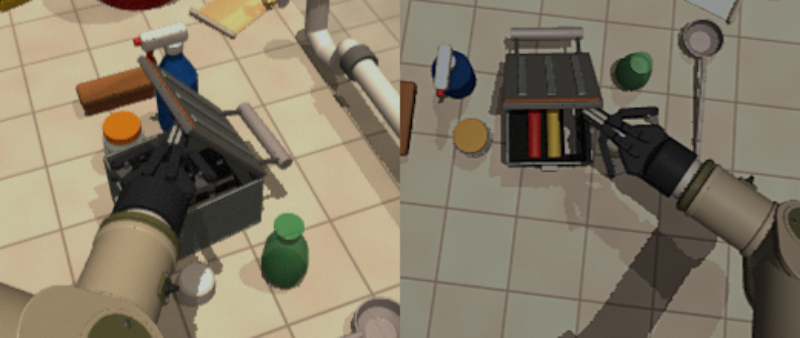

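The lid has risen to about 55–60° with about 1 N at the wrist. Continuing.

>>> {"api": "step_arm", "payload": {"commands": [0,0.011,0.001,0.006,0,0,0,0,0.022,0.003,0.011,0,0,0,0,0.033,0.005,0.016,0,0,0,0,0.044,0.006,0.02,0,0,0,0,0.056,0.008,0.025,0,0,0,0,0.068,0.01,0.029,0,0,0,0,0.08,0.012,0.032,0,0,0,0,0.093,0.013,0.035,0,0,0,0,0.106,0.015,0.038,0,0,0,0,0.118,0.016,0.04,0,0,0]}}

```text
clock: 6.65
position: [0.6386, -0.0168, 0.2705]
ee_rot: [0.673, 0.388, 0.546, -0.314]
ft_force: [-1.1, -0.3, 0.6]
grip_width: -0.002
grasp_force: 0.1
```

Run:
```python
from h import *
o=get_obs();print(o["clock"],o["position"].round(3),o["joint_pos"].round(2),o["ft_force"].round(1))
a=camera("side")[:,:,::-1][140:360,140:400];b=camera("top")[:,:,::-1][170:390,200:460]
cv2.imwrite("pics/c5.png",cv2.resize(np.hstack([a,b]),(800,338)))
```

```text
6.65 [ 0.639 -0.017  0.27 ] [ 1.07  0.52 -0.63  1.81 -1.18  1.24  0.61] [-1.1 -0.3  0.6]
```

View pics/c5.png

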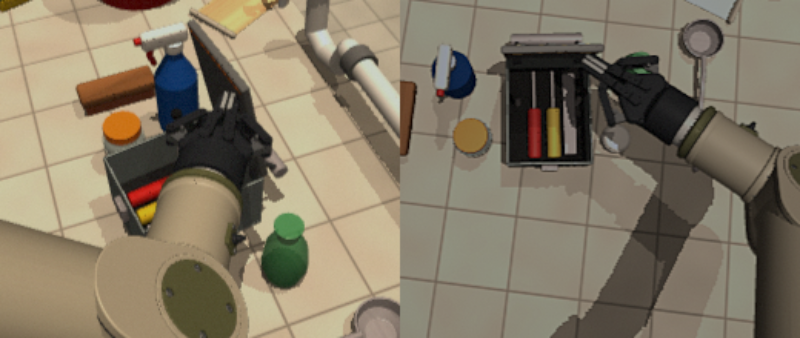

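The lid is nearly upright. I'll push slightly more, then back out along the finger direction.

>>> {"api": "step_arm", "payload": {"commands": [0,0.01,0.001,0,0,0,0,0,0.02,0.002,0,0,0,0,0,0.03,0.003,0,0,0,0,0,0.03,0.003,0,0,0,0,0,0.02,-0.005,0,0,0,0,0,0.0,-0.03,0.005,0,0,0,0,-0.03,-0.07,0.015,0,0,0,0,-0.06,-0.12,0.03,0,0,0,0,-0.09,-0.18,0.05,0,0,0,0,-0.12,-0.24,0.07,0,0,0]}}

```text
clock: 8.0
position: [0.5643, -0.1633, 0.3128]
ee_rot: [0.674, 0.388, 0.546, -0.313]
ft_force: [0.5, -0.1, -1.3]
grip_width: 0.005
grasp_force: 0.0
```

>>> {"api": "step_arm", "payload": {"commands": [0,-0.03,-0.05,0.02,0,0,0,0,-0.06,-0.1,0.04,0,0,0,0,-0.09,-0.15,0.06,0,0,0,0,-0.12,-0.2,0.08,0,0,0,0,-0.15,-0.25,0.1,0,0,0,0,-0.17,-0.28,0.1,0,0,0,0,-0.18,-0.3,0.1,0,0,0,0,-0.18,-0.3,0.1,0,0,0,0,-0.18,-0.3,0.1,0,0,0,0,-0.18,-0.3,0.1,0,0,0]}}

```text
clock: 9.25
position: [0.4585, -0.3399, 0.3725]
ee_rot: [0.673, 0.388, 0.546, -0.314]
ft_force: [0.4, 0.1, 0.8]
grip_width: -0.001
grasp_force: 0.0
```

Run:
```python
from h import *
o=get_obs();print(o["clock"],o["position"].round(3),o["joint_velocities"].round(3),o["ft_force"].round(1))
a=camera("side")[:,:,::-1][140:360,140:400];b=camera("top")[:,:,::-1][170:390,200:460]
cv2.imwrite("pics/c6.png",cv2.resize(np.hstack([a,b]),(800,338)))
```

```text
9.25 [ 0.459 -0.34   0.372] [ 0.003 -0.001  0.004 -0.003  0.001  0.002 -0.   ] [0.4 0.1 0.8]
```

View pics/c6.png

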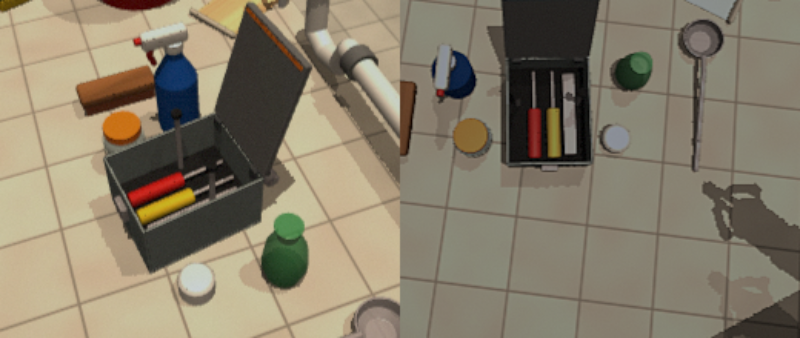

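The lid is tipped back on its end stop, the bystanders haven't moved, and the arm is clear.

```bash
python3 -c "
from workcell import *
print(hand_in())"
```

```text
the job is handed in; nothing more can be done
None
```

The lid was pushed past its balance point and now stays raised by itself on its end stop; the things around the toolbox look unmoved in the last pictures, the arm finished clear, and the job was handed in at about 9.4 s.

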